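# Chuck the blue-ringed cutter in the sharpening head

### The job

Get the cutter with the blue ring ready for sharpening: take it from the wooden block, put its shank into the tilted collet of the green sharpening head until it is home against the stop inside, then turn the knurled nut clockwise (seen from the nut's front) until it comes up tight and the collet grips the shank firmly, and let go. Leave the other two cutters in the block and the oil can, the loupe and the white metal tin where they are.

Things in the scene. Friction and masses are not known exactly. Their poses are not given: they have to be found in the camera images.
- cutter_blue: the cutter to chuck: steel shank 8 mm thick, 37 mm long, end slightly chamfered; then an upper part 10 mm thick, 28 mm long (blue plastic ring, dark toothed cylinder with flat top); 65 mm in all, about 50 g. Origin: centre of the shank's free end; z axis along the cutter to its head. Stands shank down in the wooden block, 39 mm showing above it
- cutter_red: same size and shank, red ring and ball-shaped end; stays in the block. Origin and axes as for the blue one
- cutter_yellow: same size and shank, yellow ring and pointed end; stays in the block. Origin and axes as for the blue one
- cutter_block: dark wooden block 46 x 146 x 34 mm, does not move, with a row of three holes 42 mm apart along its y axis (10 mm wide, 26 mm deep); which cutter stands in which hole varies. Origin: centre of its underside; z up
- collet_mouth (a point): on the spindle axis at the collet's front face, about 150 mm above the bench. z axis: the spindle axis, out of the collet, 32 degrees from vertical and leaning towards the robot and to its right. Three-slit collet, bore 11 mm with the nut undone, flared mouth 16 mm wide, 3.5 mm deep. Its green head (base 128 x 104 mm, cheeks 116 mm high) is fixed to the bench
- stop_face (a point): on the spindle axis in the bore: centre of the face of the brass stop screw that the shank's end must rest on; 29 to 34 mm behind the collet face, set differently each time. It does not yield. Axes as collet_mouth
- nut_grip (a point): on the spindle axis, mid-length of the knurled nut (34 mm thick, 22 mm long; its front face is 11 mm in front of this point, 2 mm behind the collet face). z axis: spindle axis, pointing out; turns with the nut. Fingers have room all round it and 30 mm behind its middle
- collet_nut: the knurled nut; turns about the spindle axis, with no shift along it. Starts loosened by a different amount each time. Clockwise, it closes the bore 2 mm in diameter per rad, starts to pinch an 8 mm shank after 1.2 to 1.5 rad and comes up solid after 2.0 to 2.3 rad (fingers then slip): two or three grasps. Stiff (0.25 N m); stays where left. Origin: centre of its rear face
- jaw_1: one of the collet's three steel jaws, which slide towards the axis as the nut is tightened. Origin: near the centre of the collet face
- jaw_2: second jaw, as jaw_1
- jaw_3: third jaw, as jaw_1
- oil_can: small red oil can with a curved spout, 62 x 93 x 155 mm, loose on the bench; not to be disturbed. Origin: centre of its underside
- loupe: black eye loupe, 45 mm wide, 35 mm high, loose; not to be disturbed. Origin: centre of its underside
- parts_tin_1: round white metal tin 49 mm wide, 18 mm high, loose; not to be disturbed. Origin: centre of its underside

How it is judged (in metres and radians):
On the way, in this order (a step that is already met when the one before it is completed fails the run):
1. the blue-ringed cutter's shank is home in the open collet, its end on the stop (distance between cutter_blue and stop_face below 0.004 m and angle between the z axis of cutter_blue and the z axis of collet_mouth, either way round below 0.25 rad), for 0.2 s.
2. the nut has been turned until all three jaws grip the shank (contact force between cutter_blue and jaw_1 above 8 N and contact force between cutter_blue and jaw_2 above 8 N and contact force between cutter_blue and jaw_3 above 8 N), for 0.2 s.
At the end, for the whole second after the job is handed in: the blue-ringed cutter sits in the collet with its shank's end within 2.5 mm of the stop face, in line with the spindle within 0.06 rad, at rest, and each of the three jaws presses on the shank with more than 8 N (all of step 2 and distance between cutter_blue and stop_face below 0.0025 m and angle between the z axis of cutter_blue and the z axis of collet_mouth, either way round below 0.06 rad and linear speed of cutter_blue below 0.02 m/s); the robot touches nothing.
It fails at once if another cutter lifted out or pushed over (distance of any of cutter_red, cutter_yellow from where it was at the start of the episode above 0.015 m or angle between any of cutter_red, cutter_yellow's own z axis and vertical above 0.35 rad).
It fails at once if the oil can, the loupe or the tin disturbed (distance of any of oil_can, loupe, parts_tin_1 from where it was at the start of the episode above 0.03 m or angle between oil_can's own z axis and vertical above 0.5 rad).
It also fails if it takes over 51 s, if anything falls off the work surface, if the arm or the gripper's body presses on something with over 40 N, if the wrist force passes 120 N, or if a joint passes its speed limit or range.

### The arm

A 7-joint arm with a two-finger parallel gripper is mounted at the origin on a cart in front of the work surface, level with it; the furniture and walls round the work are solid. World frame = base frame: x ahead of the robot, y to its left, z up, the work surface at z = 0. Lengths are in mm, angles in rad, forces in N, time in s.
With the tool pointing down it reaches from about 425 to 1025 mm from the base axis. Payload 9.4 kg.
Tool frame: the origin (TCP) lies midway between the tips of the shut fingers; the grasp point (between the pads) lies 19 mm behind it; z points along the fingers, y is the line along which they close (so a half turn about z gives the same grasp; the last joint's range is limited). The gripper opens to 93 mm and grips with 3 to 60 N. Pads are 15 mm wide; open, the fingers measure 128 mm over their backs; the gripper's body (75 mm by 188 mm) begins 65 mm behind the grasp point.
Start: joints at [1.217, 0.599, -0.003, 1.599, 0.002, 0.943, -0.08], TCP at [198.117, -697.405, 218.618] pointing down, gripper open.
Joint ranges: [-2.57, 2.57], [-0.35, 1.97], [-1.29, 1.29], [0.11, 2.56], [-1.05, 4.19], [0.11, 1.86], [-2.63, 2.63]. Speed limits (rad/s): [2.22, 2.22, 3.01, 3.01, 3.14, 3.14, 3.14].

### API

Orientations are given as a unit quaternion [w, x, y, z].
In Python, from plant import robot gives the robot as it stands.
- The arm moves only by the tool move_arm, never from a script. Its argument "deltas" is a list of rows, each a list of 3 entries, a list of its own where there are three numbers: the shift along the world's x, y, z in cm, then the turn about the world's z in degrees, then the opening, from -1 (shut) to 1 (fully open). A call has 1 to 8 rows; each row is the pose to reach, as a shift and turn from the pose commanded when the call began; what a row does not reach only later rows make up. A row lasts 1/10 s, in which the tool goes at most 50 mm and 8.59 degrees, less where a joint would pass 70% of its speed; a pose out of reach is approached as far as the arm can. A call with a gripper value outside its range is refused whole. The fingers move at their own pace and stop on an object; the grip force is fixed at half the most. Time passes only in rows, so rows that repeat a pose let the fingers close. It gives the time, the measured TCP pose, the force, the opening and the grip force at its end, in the units of the state.
- robot.observe(): the state, without advancing time (a new reading comes with each control period).
- robot.grab_frame(name): name is "scene" or "top"; returns the picture (384x512x3 uint8, blue, green, red); there is no depth.
- robot.camera_model(name): a dict with "K" (3x3 intrinsics, pixels), "T" (4x4, takes a point from camera to world coordinates). Camera axes: x right, y up, looking along -z (the intrinsics and any distortion apply to the point x, -y, -z); pixel columns grow to the right and rows downward; lengths in mm; the calibration is good to about 2 mm. A picture is of the moment at which its call begins. camera_model takes no time and is no camera call.
- robot.sign_off(): hands the job in; it is judged then, once.
Trained networks look in the newest picture that a camera, given by its name, has taken for a name from the list of things; names that differ only in an ending like _2 or _b are one class to them, and where a whole thing is asked for, a point or a joint stands for the part that bears it (a point fixed in the world has none). Each returns a list of dicts, best first, with "conf" (0 to 1); they miss things now and then, are a little off and sometimes report something else, mostly with a low value. They report only what shows in the picture. A call takes as long as a camera call.
- robot.find_in(camera, target): "point" ([x, y, z] in mm, in world coordinates, good to about 4 mm: the middle of the surface that is visible of it).
The state is a dict: "time_s": time; "q": joint angles; "dq": joint speeds; "effort": joint torques, N m; "ee_pos": TCP position; "orientation": TCP orientation; "force": force on the tool from outside, world axes, zero at the start; "wrist_torque": the same for the moment, N m; "grip_width": finger opening in mm; "gripper_force": force on a finger pad.
Only numpy, scipy, OpenCV 4.12 (cv2) and the standard library are available. Lean on these libraries where they do the work, as an engineer would, in place of code of your own. Each camera call takes 0.05 s, during which the arm holds its last target. There are 200 camera calls.

## Working session

There is one attempt and no reset: what is moved stays moved. The work goes in short steps, Python scripts to look and compute and a tool call to move; the robot and the scene stay as the last step left them, time stands still between calls to the robot, and variables do not carry over. Pictures are saved under pics/ and viewed, at most 10 in all, crops included, and the job is handed in when it is done.

Besides the shell and the picture viewer there is one more tool, called after "Call:" by a JSON object that holds its "method" and its "body", one argument or row to a line. move_arm: Moves the arm, as the interface text tells. Its arguments: {"type":"object","properties":{"deltas":{"type":"array"}},"required":["deltas"]}

```bash
ls; mkdir -p pics; python3 - <<'E'
from plant import robot
import cv2,numpy as np
for c in("scene","top"):
    f=robot.grab_frame(c); cv2.imwrite(f"pics/{c}0.png",f)
    m=robot.camera_model(c); print(c,np.round(m["K"],1).tolist(),np.round(m["T"],3).tolist(),[k for k in m])
    for t in["cutter_blue","cutter_red","cutter_yellow","cutter_block","collet_nut","collet_mouth","jaw_1","oil_can","loupe","parts_tin_1"]:
        print(t,[(np.round(d["point"]).tolist(),round(d["conf"],2)) for d in robot.find_in(c,t)][:2])
print(robot.observe())
E
```

```text
pics
scene [[468.7, 0.0, 254.8], [0.0, 468.7, 189.1], [0.0, 0.0, 1.0]] [[0.865, 0.23, -0.446, 62.571], [-0.502, 0.408, -0.762, -1151.271], [0.007, 0.883, 0.469, 649.061], [0.0, 0.0, 0.0, 1.0]] ['K', 'T']
cutter_blue [([499.0, -390.0, 56.0], 0.54), ([517.0, -41.0, 117.0], 0.44)]
cutter_red [([594.0, -479.0, 29.0], 0.7), ([530.0, -308.0, 48.0], 0.46)]
cutter_yellow [([513.0, -350.0, 52.0], 0.49), ([544.0, -586.0, 59.0], 0.41)]
cutter_block [([507.0, -377.0, 31.0], 0.57)]
collet_nut [([520.0, -52.0, 140.0], 0.59)]
collet_mouth [([515.0, -41.0, 117.0], 0.66)]
jaw_1 [([516.0, -41.0, 117.0], 0.16)]
oil_can [([541.0, -587.0, 56.0], 0.94)]
loupe [([596.0, -479.0, 27.0], 0.56)]
parts_tin_1 [([596.0, -230.0, 14.0], 0.79), ([523.0, -53.0, 139.0], 0.44)]
top [[355.7, 0.0, 255.4], [0.0, 355.7, 194.0], [0.0, 0.0, 1.0]] [[0.014, 0.986, -0.164, 380.084], [-1.0, 0.017, 0.015, -272.116], [0.017, 0.164, 0.986, 977.695], [0.0, 0.0, 0.0, 1.0]] ['K', 'T']
cutter_blue []
cutter_red []
cutter_yellow []
cutter_block [([521.0, -347.0, 35.0], 0.78), ([529.0, -45.0, 151.0], 0.15)]
collet_nut [([517.0, -343.0, 3
[... 295 characters left out ...]
9932243, -0.00250911,  1.59939733,  0.00178131,
        0.9428619 , -0.07979139]), 'dq': array([ 2.90635097e-03,  2.69631361e-04, -1.70099440e-03,  6.08805943e-04,
        9.29684626e-05,  9.43059320e-04,  9.00248682e-05]), 'effort': array([ 4.13685093e-04, -7.64847493e+01,  1.49615362e+00, -2.52710277e+01,
       -5.24312106e-02,  1.06108355e-02, -4.31144144e-05]), 'ee_pos': array([ 198.15346973, -697.40752437,  218.60233243]), 'orientation': array([ 9.26810995e-06,  9.90434261e-01,  1.37985414e-01, -1.13532681e-05]), 'force': array([ 0.58019858, -0.49594236, -0.73782643]), 'wrist_torque': array([ 0.05790436,  0.00943605, -0.01261378]), 'gripper_force': 0.0, 'grip_width': 93.12620352504373}
```

```bash
python3 -c "
import cv2
for c in('scene','top'):
    f=cv2.imread(f'pics/{c}0.png'); cv2.imwrite(f'pics/{c}0b.png',cv2.resize(f,(800,600),interpolation=cv2.INTER_CUBIC))"
```

```text
(no output)
```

View pics/scene0b.png

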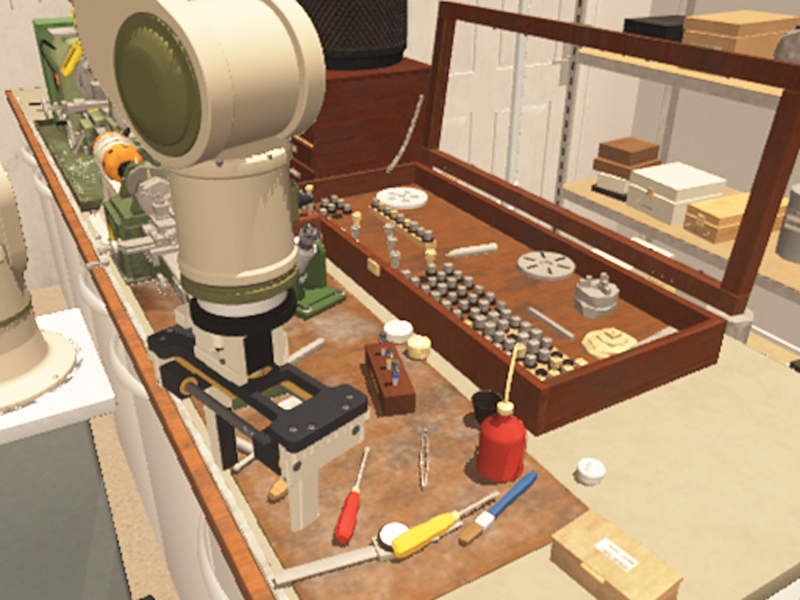

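View pics/top0b.png

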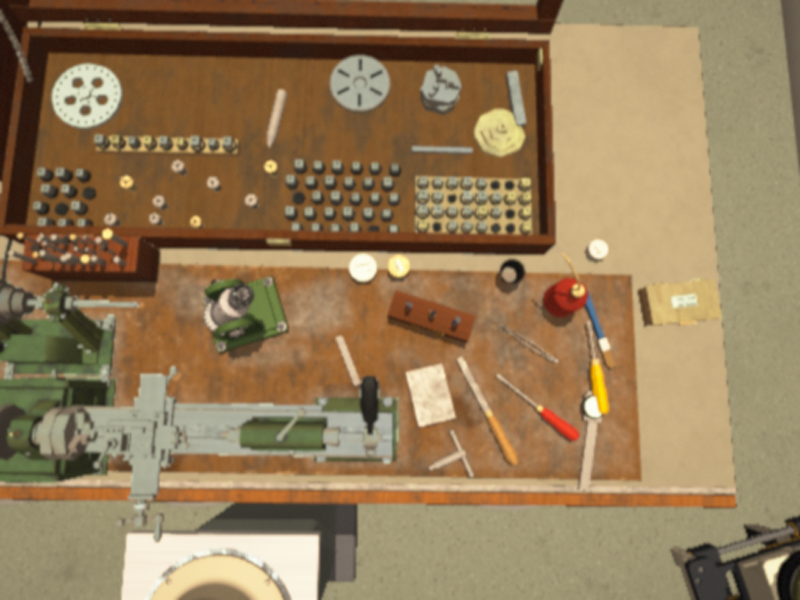

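```bash
python3 -c "
import cv2,numpy as np
t=cv2.imread('pics/top0.png'); s=cv2.imread('pics/scene0.png')
a=cv2.resize(t[165:235,120:190],(400,400),interpolation=cv2.INTER_CUBIC)
b=cv2.resize(t[175:230,240:310],(400,314),interpolation=cv2.INTER_CUBIC)
c=cv2.resize(s[205:270,225:285],(370,400),interpolation=cv2.INTER_CUBIC)
o=np.zeros((600,800,3),np.uint8); o[:400,:400]=a; o[:400,410:780]=c; cv2.imwrite('pics/c1.png',o[:400])
cv2.imwrite('pics/c2.png',b)"
```

```text
(no output)
```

View pics/c1.png

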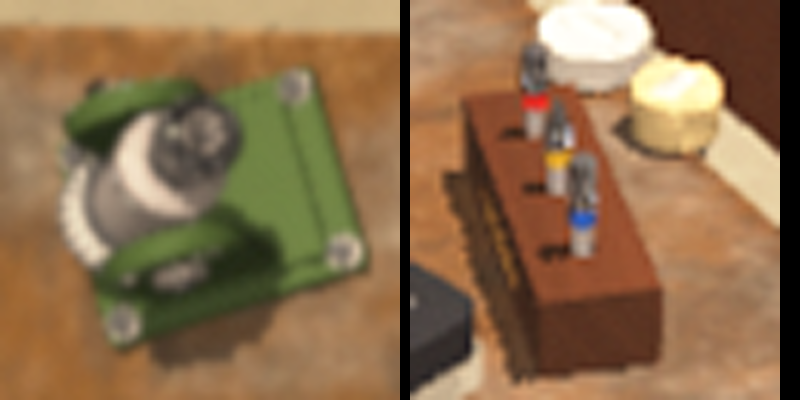

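```bash
cat > h.py <<'E'
import numpy as np,cv2
from plant import robot
def ray(c,u,v):
    m=robot.camera_model(c);K=m["K"];T=np.array(m["T"])
    d=np.array([(u-K[0][2])/K[0][0],-(v-K[1][2])/K[1][1],-1]);return T[:3,3],T[:3,:3]@d
def atz(c,u,v,z):
    o,d=ray(c,u,v);return o+d*(z-o[2])/d[2]
def px(c,p):
    m=robot.camera_model(c);K=m["K"];T=np.array(m["T"]);q=T[:3,:3].T@(np.array(p)-T[:3,3])
    return np.array([K[0][0]*q[0]/-q[2]+K[0][2],K[1][1]*q[1]/q[2]+K[1][2]])
def tri(us,ut):
    (o1,d1),(o2,d2)=ray("scene",*us),ray("top",*ut)
    A=np.stack([d1,-d2],1);s=np.linalg.lstsq(A,o2-o1,rcond=None)[0]
    a,b=o1+d1*s[0],o2+d2*s[1];return (a+b)/2,np.linalg.norm(a-b)
E
python3 - <<'E'
from h import *
s=cv2.imread('pics/scene0.png');h=cv2.cvtColor(s,cv2.COLOR_BGR2HSV)
r=h[205:270,225:285]
for n,lo,hi in(("blue",100,125),("yel",20,32),("red",0,4)):
    m=(r[...,0]>=lo)&(r[...,0]<=hi)&(r[...,1]>170)&(r[...,2]>130);y,x=np.nonzero(m)
    if len(x):u,v=x.mean()+225,y.mean()+205;print(n,len(x),u,v,atz("scene",u,v,49))
E
```

```text
blue 2 252.5 240.0 [ 505.47587228 -385.69276688   49.        ]
yel 4 248.5 230.5 [ 516.95104981 -346.93025433   49.        ]
red 9 244.66666666666666 221.33333333333334 [ 528.81190101 -307.08320422   49.        ]
```

View pics/c2.png

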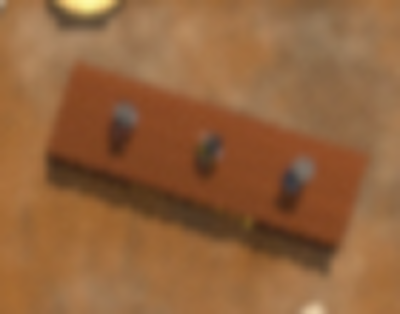

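```bash
python3 - <<'E'
from h import *
f=lambda x,y:(240+x*.175-.4,175+y*.175-.4)
for n,x,y in(("blue",300,168),("yel",210,145),("red",125,112)):
    print(n,atz("top",*f(x,y),73))
c=np.array([atz("top",*f(x,y),34)[:2] for x,y in((78,62),(370,150),(335,245),(50,155))]);print(c,c.mean(0))
E
```

```text
blue [ 505.73507642 -380.53365638   73.        ]
yel [ 515.51979372 -339.94391102   73.        ]
red [ 529.9349807  -301.46915001   73.        ]
[[ 559.96386103 -280.24547814]
 [ 520.24047694 -418.21776115]
 [ 475.16501924 -401.46813137]
 [ 515.36264228 -267.78884176]] [ 517.68299987 -341.93005311]
```

Call:
{"method": "move_arm", "body": {
  "deltas": [
    [[30.75, 31.44, -7.0], 57.8, -0.3],
    [[30.75, 31.44, -7.0], 57.8, -0.3],
    [[30.75, 31.44, -7.0], 57.8, -0.3],
    [[30.75, 31.44, -7.0], 57.8, -0.3],
    [[30.75, 31.44, -7.0], 57.8, -0.3],
    [[30.75, 31.44, -7.0], 57.8, -0.3],
    [[30.75, 31.44, -7.0], 57.8, -0.3],
    [[30.75, 31.44, -7.0], 57.8, -0.3]
  ]
}}

```text
time_s: 1.9
ee_pos: [475.3, -413.8, 155.6]
orientation: [0.0, 0.799, 0.601, 0.0]
force: [0.8, -0.6, -0.2]
grip_width: 34.7
gripper_force: 0.0
```

```bash
python3 - <<'E'
from h import *
s=robot.grab_frame("scene");t=robot.grab_frame("top");cv2.imwrite("pics/s1.png",s);cv2.imwrite("pics/t1.png",t)
p=px("scene",(520,-45,130));q=px("top",(520,-45,130));print(p,q)
o=np.zeros((500,800,3),np.uint8)
u,v=int(p[0])-30,int(p[1])-35
o[:,:400]=cv2.resize(s[v:v+75,u:u+60],(400,500),interpolation=cv2.INTER_CUBIC)
o[:400,400:]=cv2.resize(t[165:235,120:190],(400,400),interpolation=cv2.INTER_CUBIC)
cv2.imwrite("pics/c3.png",o);print(u,v)
E
```

```text
[195.55839808 153.27783186] [155.69584535 192.62652671]
165 118
```

View pics/c3.png

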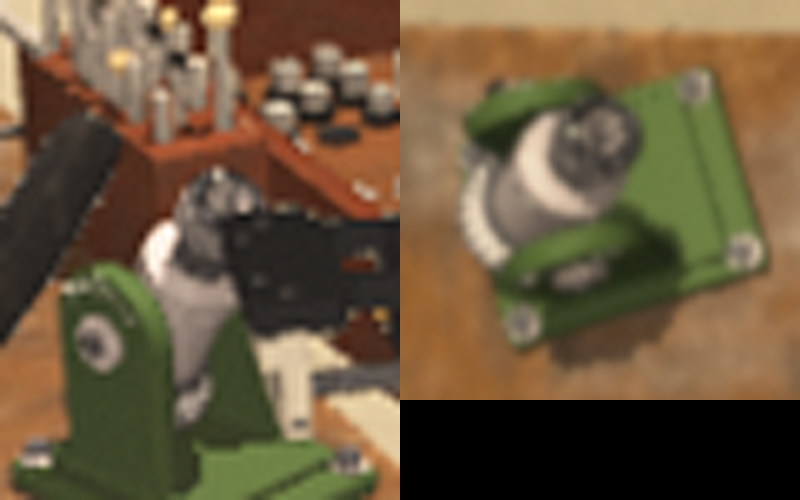

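Call:
{"method": "move_arm", "body": {
  "deltas": [
    [[3.03, 3.08, -3], 0, -0.3],
    [[3.03, 3.08, -3], 0, -0.3],
    [[3.03, 3.08, -7], 0, -0.3],
    [[3.03, 3.08, -10.96], 0, -0.3],
    [[3.03, 3.08, -10.96], 0, -0.3],
    [[3.03, 3.08, -10.96], 0, -0.3]
  ]
}}

```text
time_s: 2.6
ee_pos: [504.2, -384.4, 46.3]
orientation: [-0.001, 0.801, 0.599, -0.0]
force: [-0.1, -0.5, -0.5]
grip_width: 32.6
gripper_force: 0.0
```

```bash
python3 - <<'E'
from h import *
s=robot.grab_frame("scene");t=robot.grab_frame("top");cv2.imwrite("pics/s2.png",s);cv2.imwrite("pics/t2.png",t)
o=np.zeros((600,800,3),np.uint8)
o[:,:400]=cv2.resize(s[118:193,170:220],(400,600),interpolation=cv2.INTER_CUBIC)
o[:300,400:]=cv2.resize(t[170:209,130:182],(400,300),interpolation=cv2.INTER_CUBIC)
o[300:,400:]=cv2.resize(s[202:262,220:300],(400,300),interpolation=cv2.INTER_CUBIC)
cv2.imwrite("pics/c4.png",o);print(robot.observe()["ee_pos"])
E
```

```text
[ 505.41221631 -385.08537965   48.05711157]
```

View pics/c4.png

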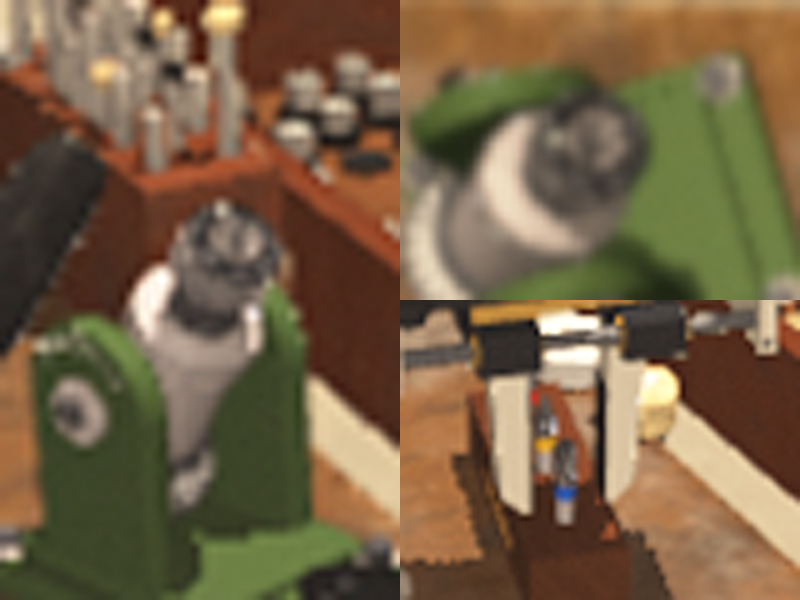

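```bash
cat >> h.py <<'E'
def circ(M,az,s,r,n=40):
    t=np.radians(32);az=np.radians(az);a=np.array([np.sin(t)*np.cos(az),np.sin(t)*np.sin(az),np.cos(t)])
    u=np.array([-np.sin(az),np.cos(az),0]);w=np.cross(a,u);k=np.linspace(0,2*np.pi,n)[:,None]
    return np.array(M)+s*a+r*(np.cos(k)*u+np.sin(k)*w)
E
python3 - <<'E'
from h import *
M,e=tri((170+235/8-.44,118+240/8-.44),(130+203/7.69-.43,170+140/7.69-.43));print(M,e)
s=cv2.imread("pics/s2.png");t=cv2.imread("pics/t2.png")
o=np.zeros((600,800,3),np.uint8)
for i,az in enumerate((-73,-105)):
  for c,im,k,x0,y0,w,h_,X in(("scene",s,8,178,138,50,36,0),("top",t,8,130,170,50,36,400)):
    q=cv2.resize(im[y0:y0+h_,x0:x0+w],(w*k,h_*k),interpolation=cv2.INTER_CUBIC)
    for S,r,col in((-2,17,(0,255,0)),(-24,17,(255,255,0)),(0,8,(0,0,255))):
        p=np.array([px(c,z) for z in circ(M,az,S,r)]);p=(p-[x0,y0]+.5)*k
        cv2.polylines(q,[p.astype(int)],True,col,1)
    o[i*300:i*300+h_*k,X:X+w*k]=q
cv2.imwrite("pics/c5.png",o)
E
```

```text
[528.9326574  -49.48130527 146.8235047 ] 0.16854461359615608
```

View pics/c5.png

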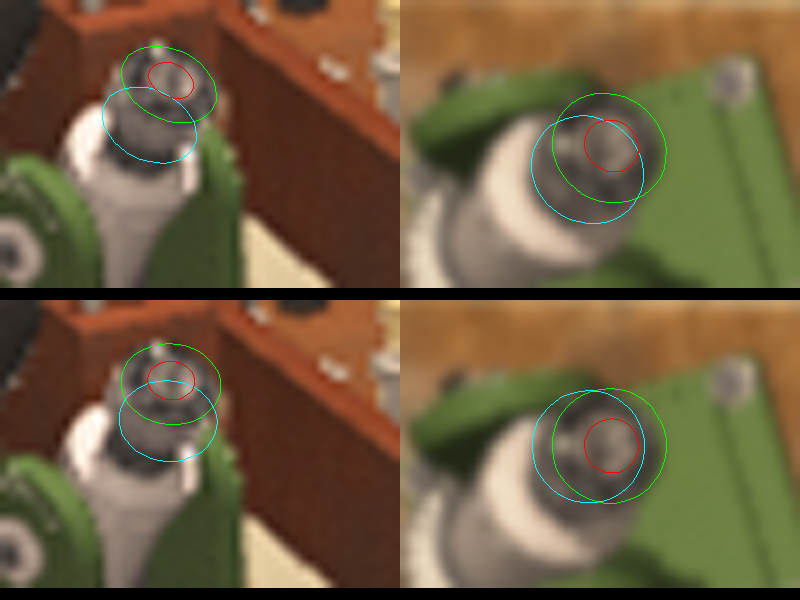

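Call:
{"method": "move_arm", "body": {
  "deltas": [
    [[0, 0, 0], 0, -1],
    [[0, 0, 0], 0, -1],
    [[0, 0, 0], 0, -1],
    [[0, 0, 0], 0, -1]
  ]
}}

```text
time_s: 3.1
ee_pos: [504.9, -384.5, 46.8]
orientation: [0.001, 0.8, 0.599, 0.0]
force: [0.3, -0.1, 4.5]
grip_width: 8.8
gripper_force: 30.0
```

```bash
python3 - <<'E'
from h import *
from scipy.optimize import minimize
k=8;V=[]
for c,n,x0,y0,w,h_ in(("scene","s2",186,140,24,24),("top","t2",143,178,24,22)):
    im=cv2.resize(cv2.imread(f"pics/{n}.png")[y0:y0+h_,x0:x0+w],(w*k,h_*k),interpolation=cv2.INTER_CUBIC)
    hsv=cv2.cvtColor(im,cv2.COLOR_BGR2HSV);v=hsv[...,2];s=hsv[...,1]
    m=((s<75)&(v<(125 if c=="scene" else 135))).astype(np.uint8)
    m=cv2.morphologyEx(m,cv2.MORPH_CLOSE,np.ones((15,15),np.uint8))
    m=cv2.morphologyEx(m,cv2.MORPH_OPEN,np.ones((25,25),np.uint8))
    V.append((c,x0,y0,m,im))
def model(p,c,x0,y0,sh):
    P=np.vstack([circ(p[:3],p[3],S,r) for S,r in((-2,17),(-24,17),(0,10))])
    q=np.array([px(c,z) for z in P]);q=((q-[x0,y0]+.5)*k).astype(np.float32)
    m=np.zeros(sh,np.uint8);cv2.fillConvexPoly(m,cv2.convexHull(q).astype(int),1);return m
def cost(p):
    e=0
    for c,x0,y0,m,im in V:
        a=model(p,c,x0,y0,m.shape);e-=(a&m).sum()/(a|m).sum()
    return e
for az in(-72,-100):
    r=minimize(cost,[527,-48,147,az],method="Nelder-Mead",options=dict(initial_simplex=np.array([[527,-48,147,az],[531,-48,147,az],[527,-44,147,az],[527,-48,151,az],[527,-48,147,az+10]])));print(r.x,r.fun)
r=minimize(lambda p:cost([*p,-72]),[527,-48,147],method="Nelder-Mead",options=dict(initial_simplex=[[527,-48,147],[531,-48,147],[527,-44,147],[527,-48,151]]));print(r.x,r.fun)
o=np.zeros((400,800,3),np.uint8)
for i,(c,x0,y0,m,im) in enumerate(V):
    a=model([*r.x,-72],c,x0,y0,m.shape)
    q=im.copy();cv2.drawContours(q,cv2.findContours(m,0,2)[0],-1,(0,0,255),1);cv2.drawContours(q,cv2.findContours(a,0,2)[0],-1,(0,255,0),1)
    q=cv2.resize(q,None,fx=2,fy=2);q=q[:400,:400];o[:q.shape[0],i*400:i*400+q.shape[1]]=q
cv2.imwrite("pics/c6.png",o)
E
```

```text
Traceback (most recent call last):
  File "h.py", line 9, in px
    m=robot.camera_model(c);K=m["K"];T=np.array(m["T"]);q=T[:3,:3].T@(np.array(p)-T[:3,3])
ValueError: time passes only in moves, steps and waits
```

Too many camera_model calls; cache it.

```bash
python3 - <<'E'
s=open("h.py").read().replace("robot.camera_model(c)","CM[c]").replace("def ray","CM={c:robot.camera_model(c) for c in('scene','top')}\ndef ray",1)
open("h.py","w").write(s)
E
cat > fit.py <<'E'
from h import *
from scipy.optimize import minimize
k=8;V=[]
for c,n,x0,y0,w,h_ in(("scene","s2",186,140,24,24),("top","t2",143,178,24,22)):
    im=cv2.resize(cv2.imread(f"pics/{n}.png")[y0:y0+h_,x0:x0+w],(w*k,h_*k),interpolation=cv2.INTER_CUBIC)
    hsv=cv2.cvtColor(im,cv2.COLOR_BGR2HSV);v=hsv[...,2];s=hsv[...,1]
    m=((s<75)&(v<(125 if c=="scene" else 135))).astype(np.uint8)
    m=cv2.morphologyEx(m,cv2.MORPH_CLOSE,np.ones((15,15),np.uint8))
    m=cv2.morphologyEx(m,cv2.MORPH_OPEN,np.ones((25,25),np.uint8))
    V.append((c,x0,y0,m,im))
def model(p,c,x0,y0,sh):
    P=np.vstack([circ(p[:3],p[3],S,r) for S,r in((-2,17),(-24,17),(0,10))])
    q=np.array([px(c,z) for z in P]);q=((q-[x0,y0]+.5)*k).astype(np.float32)
    m=np.zeros(sh,np.uint8);cv2.fillConvexPoly(m,cv2.convexHull(q).astype(int),1);return m
def cost(p):
    e=0
    for c,x0,y0,m,im in V:
        a=model(p,c,x0,y0,m.shape);e-=(a&m).sum()/(a|m).sum()
    return e
for az in(-72,-100):
    r=minimize(cost,[527,-48,147,az],method="Nelder-Mead",options=dict(initial_simplex=np.array([[527,-48,147,az],[531,-48,147,az],[527,-44,147,az],[527,-48,151,az],[527,-48,147,az+10]])));print(r.x,r.fun)
r=minimize(lambda p:cost([*p,-72]),[527,-48,147],method="Nelder-Mead",options=dict(initial_simplex=[[527,-48,147],[531,-48,147],[527,-44,147],[527,-48,151]]));print(r.x,r.fun)
o=np.zeros((400,800,3),np.uint8)
for i,(c,x0,y0,m,im) in enumerate(V):
    a=model([*r.x,-72],c,x0,y0,m.shape)
    q=im.copy();cv2.drawContours(q,cv2.findContours(m,0,2)[0],-1,(0,0,255),1);cv2.drawContours(q,cv2.findContours(a,0,2)[0],-1,(0,255,0),1)
    q=cv2.resize(q,None,fx=2,fy=2);q=q[:400,:400];o[:q.shape[0],i*400:i*400+q.shape[1]]=q
cv2.imwrite("pics/c6.png",o)
E
python3 fit.py
```

```text
[533.50212635 -41.40229218 134.19343095 -30.45211097] -1.6179065449369792
[532.87692284 -41.49685739 134.0596911  -32.93113332] -1.618184541148366
[530.06478079 -44.34712995 135.81520015] -1.502339347662745
```

View pics/c6.png

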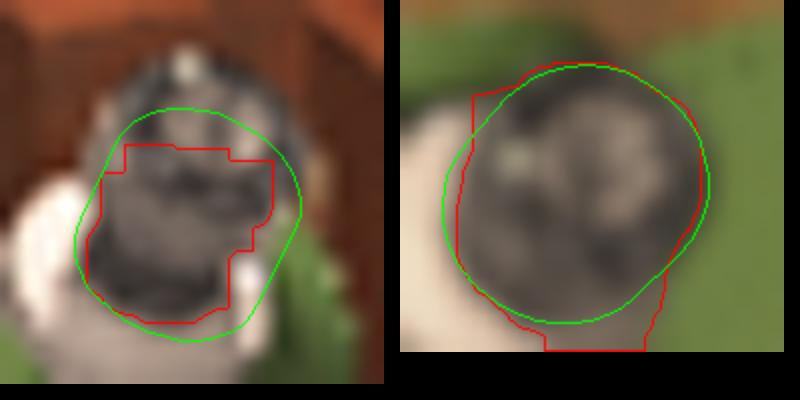

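```bash
python3 - <<'E'
s=open("fit.py").read()
s=s.replace("def model",'''ps=np.array([(100,140),(120,95),(150,65),(185,50),(225,60),(265,90),(295,128),(300,165),(285,205),(250,245),(235,290),(190,320),(150,320),(105,300),(85,275),(90,210)])
pt=np.array([(458,235),(460,165),(480,115),(530,75),(580,65),(640,75),(685,105),(705,180),(690,235),(660,275),(610,315),(550,322),(505,300)])-[400,0]
for v,p in zip(V,(ps,pt)):
    v[3][:]=0;cv2.fillPoly(v[3],[p//2],1)
def model''',1)
open("fit.py","w").write(s)
E
python3 fit.py
```

```text
[529.28809553 -47.18808529 145.79931657 -69.542892  ] -1.7474105408417349
[527.08024566 -47.74609099 144.60200753 -93.62583623] -1.7355475617563139
[529.19735394 -47.34659382 145.11399598] -1.7522334215670585
```

Call:
{"method": "move_arm", "body": {
  "deltas": [
    [[0, 0, 1.1], 0, -1],
    [[0, 0, 2.2], 0, -1],
    [[0, 0, 2.2], 0, -1],
    [[-0.24, -0.82, 2.2], 0, -1],
    [[-0.45, -1.54, 2.1], 0, -1],
    [[-0.65, -2.23, 1.9], 0, -1],
    [[-0.85, -2.89, 1.6], 0, -1],
    [[-0.85, -2.89, 1.6], 0, -1]
  ]
}}

```text
time_s: 3.9
ee_pos: [495.9, -414.3, 61.7]
orientation: [0.0, 0.801, 0.599, -0.0]
force: [2.8, 2.8, 2.5]
grip_width: 9.2
gripper_force: 30.0
```

```bash
python3 - <<'E'
from h import *
s=robot.grab_frame("scene");t=robot.grab_frame("top");cv2.imwrite("pics/s3.png",s);cv2.imwrite("pics/t3.png",t)
o=robot.observe();print(o["ee_pos"],o["force"],o["wrist_torque"],o["grip_width"])
p=o["ee_pos"];print(px("scene",p))
u,v=px("scene",p).astype(int)-[30,30]
q=cv2.resize(s[v:v+60,u:u+60],(600,600),interpolation=cv2.INTER_CUBIC)
for P in (p,p+[0,0,19]): 
    a=((px("scene",P)-[u,v]+.5)*10).astype(int);cv2.drawMarker(q,tuple(map(int,a)),(0,255,0),0,12)
cv2.imwrite("pics/c7.png",q);print(u,v)
E
```

```text
[ 495.90737714 -413.61030934   61.89462826] [0.45555884 1.65396424 0.9711903 ] [ 0.18396917 -0.40480888 -0.05625195] 9.413639244446202
[255.07732035 242.5670675 ]
225 212
```

View pics/c7.png

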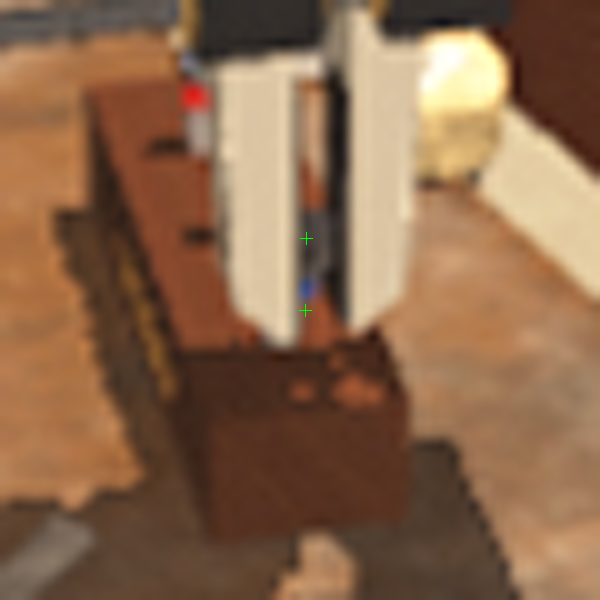

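```bash
cat >> h.py <<'E'
def tilt(f,G,r,lo=(236,262,222,268)):
    v0,v1,u0,u1=lo;p=f[v0:v1,u0:u1].astype(int);w=p[...,0]-np.maximum(p[...,1],p[...,2]);w=np.where(w>35,w,0)
    y,x=np.mgrid[v0:v1,u0:u1];u,v=(w*x).sum()/w.sum(),(w*y).sum()/w.sum()
    r=np.append(r,0);n=np.cross(r,[0,0,1]);o,d=ray("scene",u,v);P=o+d*((G-o)@n)/(d@n)
    return (u,v,(w>0).sum()),(P-G)@r,(P-G)[2]
E
python3 - <<'E'
from h import *
s=cv2.imread("pics/s3.png")
G=np.array([495.9,-414,80.9]);r=np.array([.281,.960])
print(tilt(s,G,r,(230,250,245,265)))
for th in(0,20,32,40):
    t=np.radians(th);print(th,px("scene",G+17*np.array([r[0]*np.sin(t),r[1]*np.sin(t),-np.cos(t)])))
# calibration check with first picture: ring upright
print(tilt(cv2.imread("pics/s2.png"),np.array([505.5,-384.5,65.8]),r,(230,250,240,265)))
E
```

```text
((np.float64(255.0), np.float64(240.51190476190476), np.int64(2)), np.float64(1.633827471163284), np.float64(-14.419842966526772))
0 [255.16982995 241.89836657]
20 [254.54181654 240.05433979]
32 [254.20182421 238.67311592]
40 [253.99943094 237.67318956]
((np.float64(252.52631578947367), np.float64(240.32280701754385), np.int64(9)), np.float64(-2.6952165424983954), np.float64(-16.610399727906994))
```

Call:
{"method": "move_arm", "body": {
  "deltas": [
    [[0, 0, 5], 0, -1],
    [[0, 0, 10], 0, -1],
    [[0.6, 4.5, 11], 8, -1],
    [[1.3, 9.2, 12], 16, -1],
    [[2.0, 14.0, 13], 24, -1],
    [[2.6, 18.8, 13.1], 32, -1],
    [[3.3, 23.5, 13.1], 34.3, -1],
    [[4.0, 28.2, 13.1], 34.3, -1]
  ]
}}

```text
time_s: 4.8
ee_pos: [535.4, -130.3, 193.0]
orientation: [-0.0, 0.588, 0.809, -0.001]
force: [0.3, -0.7, -0.3]
grip_width: 9.0
gripper_force: 30.0
```

Call:
{"method": "move_arm", "body": {
  "deltas": [
    [[0.58, 4.53, 0], 0, -1],
    [[0.58, 4.53, 0], 0, -1],
    [[0.58, 4.53, 0], 0, -1],
    [[0.58, 4.53, 0], 0, -1]
  ]
}}

```text
time_s: 5.2
ee_pos: [541.3, -87.4, 192.8]
orientation: [-0.0, 0.589, 0.808, -0.001]
force: [-1.2, -0.1, -1.1]
grip_width: 9.1
gripper_force: 30.0
```

```bash
python3 - <<'E'
from h import *
s=robot.grab_frame("scene");t=robot.grab_frame("top");cv2.imwrite("pics/s4.png",s);cv2.imwrite("pics/t4.png",t)
ps=[]
for i in range(4):
    o=robot.observe();ps.append(o["ee_pos"]);robot.grab_frame("top")
print(np.round(ps,1),o["force"],o["orientation"],o["grip_width"])
p=np.mean(ps,0);a=np.array([.1638,-.504,.848]);G=p+[0,0,19];M=np.array([529,-47.5,145.5])
o=np.zeros((500,800,3),np.uint8)
for c,im,u,v,X in(("scene",s,180,110,0),("top",t,135,160,400)):
    q=cv2.resize(im[v:v+50,u:u+40],(400,500),interpolation=cv2.INTER_CUBIC)
    for P in(p,G-57.8*a,M):
        z=((px(c,P)-[u,v]+.5)*10).astype(int);cv2.drawMarker(q,tuple(map(int,z)),(0,255,0),0,10)
    o[:,X:X+400]=q
cv2.imwrite("pics/c8.png",o)
E
```

```text
[[541.5 -87.7 192.9]
 [541.5 -87.5 192.9]
 [541.6 -87.3 193. ]
 [541.7 -87.  193. ]] [-0.22499622 -0.24763446 -1.176928  ] [-4.09192271e-06  5.88865863e-01  8.08230755e-01 -2.04648547e-04] 9.38316044529216
```

View pics/c8.png

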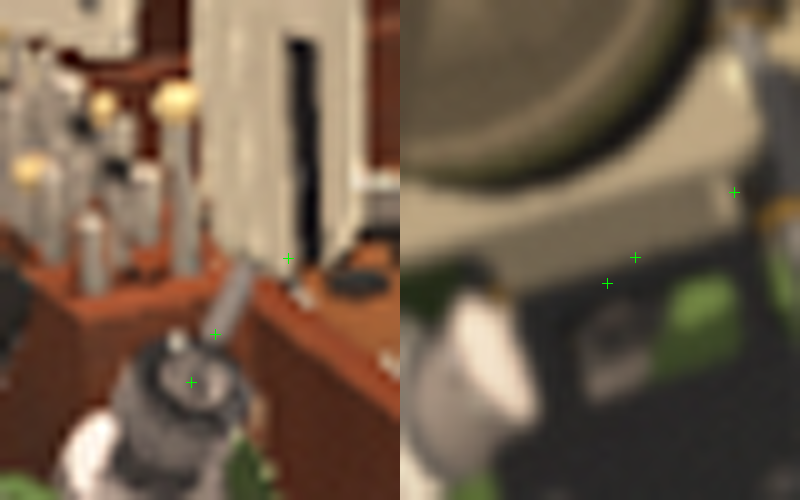

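Call:
{"method": "move_arm", "body": {
  "deltas": [
    [[-0.1, 0.3, -0.51], 0, -1],
    [[-0.2, 0.6, -1.02], 0, -1],
    [[-0.26, 0.81, -1.36], 0, -1],
    [[-0.31, 0.96, -1.61], 0, -1],
    [[-0.36, 1.11, -1.87], 0, -1],
    [[-0.4, 1.22, -2.05], 0, -1],
    [[-0.4, 1.22, -2.05], 0, -1]
  ]
}}

```text
time_s: 6.2
ee_pos: [537.7, -73.6, 172.3]
orientation: [-0.0, 0.588, 0.809, -0.0]
force: [0.4, -0.9, -2.9]
grip_width: 9.2
gripper_force: 30.0
```

Call:
{"method": "move_arm", "body": {
  "deltas": [
    [[-0.03, 0.1, -0.17], 0, -1],
    [[-0.07, 0.2, -0.34], 0, -1],
    [[-0.1, 0.3, -0.51], 0, -1],
    [[-0.13, 0.4, -0.68], 0, -1],
    [[-0.13, 0.4, -0.68], 0, -1]
  ]
}}

```text
time_s: 6.7
ee_pos: [536.4, -69.5, 165.6]
orientation: [-0.0, 0.588, 0.809, -0.0]
force: [-0.5, -1.5, -2.6]
grip_width: 9.1
gripper_force: 30.0
```

Call:
{"method": "move_arm", "body": {
  "deltas": [
    [[-0.05, 0.15, -0.25], 0, -1],
    [[-0.1, 0.3, -0.51], 0, -1],
    [[-0.15, 0.45, -0.76], 0, -1],
    [[-0.2, 0.6, -1.02], 0, -1],
    [[-0.2, 0.6, -1.02], 0, -1]
  ]
}}

```text
time_s: 7.2
ee_pos: [534.4, -63.3, 155.2]
orientation: [-0.0, 0.588, 0.809, -0.0]
force: [0.1, -1.7, -4.1]
grip_width: 9.1
gripper_force: 30.0
```

Call:
{"method": "move_arm", "body": {
  "deltas": [
    [[-0.02, 0.05, -0.09], 0, -1],
    [[-0.03, 0.1, -0.17], 0, -1],
    [[-0.05, 0.15, -0.25], 0, -1],
    [[-0.07, 0.2, -0.34], 0, -1],
    [[-0.07, 0.2, -0.34], 0, -1]
  ]
}}

```text
time_s: 7.7
ee_pos: [535.3, -63.5, 153.8]
orientation: [0.002, 0.589, 0.808, -0.0]
force: [-1.0, -9.7, 14.8]
grip_width: 9.4
gripper_force: 30.1
```

Call:
{"method": "move_arm", "body": {
  "deltas": [
    [[-0.03, 0.1, -0.17], 0, -1],
    [[-0.05, 0.15, -0.25], 0, -1],
    [[-0.05, 0.15, -0.25], 0, -1]
  ]
}}

```text
time_s: 8.0
ee_pos: [536.1, -63.5, 152.4]
orientation: [0.004, 0.589, 0.808, -0.0]
force: [0.3, -14.1, 23.5]
grip_width: 8.9
gripper_force: 30.0
```

```bash
python3 - <<'E'
from h import *
s=robot.grab_frame("scene");cv2.imwrite("pics/s5.png",s)
for i in range(2):
    o=robot.observe();print(np.round(o["ee_pos"],1),np.round(o["force"],1),np.round(o["wrist_torque"],2),o["grip_width"]);robot.grab_frame("top")
r=-np.array([.309,-.951]);G=o["ee_pos"]+[0,0,19];a=np.array([.1638,-.504,.848])
g=px("scene",G-17*a);print("exp ring",g,"mouth",px("scene",(529,-47.5,145.5)))
u,v=g.astype(int);print(tilt(s,G,r,(v-10,v+11,u-12,u+13)))
p=s[v-9:v+10,u-10:u+11].astype(int)
for y,row in enumerate(p): print(v-9+y,' '.join(('B' if b-max(g_,r_)>35 else 'G' if g_-max(b,r_)>12 else 'R' if r_-max(g_,b)>25 else '%d'%((b+g_+r_)//3//10)).rjust(2) for b,g_,r_ in row))
for t in("cutter_blue","collet_mouth"):print(t,[(np.round(d["point"]).tolist(),round(d["conf"],2)) for d in robot.find_in("scene",t)][:2])
E
```

```text
[536.2 -63.4 152.4] [  0.5 -15.5  24.5] [-3.21  0.11  0.15] 9.429254798009879
[536.2 -63.5 152.5] [  0.7 -15.6  23.8] [-3.27  0.05  0.14] 8.80853650594598
exp ring [201.03811474 144.45855622] mouth [198.65364026 147.75901799]
((np.float64(nan), np.float64(nan), np.int64(0)), np.float64(nan), np.float64(nan))
135  R 12  R  R  R 17 16 16 17 17 16 17 12  5  2  6 14 16 16 17 10
136  R  R  R  R  R 17 16 16 18 17 16 17 13  6  2  4 14 17 16 17  R
137  R  R  R  R  R 16 16 16 19 17 16 16 15  8  3  4 14 16 16 17  R
138  R  R  R  R  R 16 16 16 18 17 16 16 15  9  3  4 14 17 16 17  R
139  R  R  R  R  R  R 16 16 18 17 16 16 15  9  5  4 14 16 16 17  R
140  R  R  R  R  R  R 17 16 17 16 16 16 15  9  5  3 14 17 17 18  R
141  R  R  R  R  R 15 17 16 17 16 16 16 17 10  4  2 14 17 18 19  R
142  R  R  R  R  R 14 17 17 16 16 16 16 17 10  3  2 14 17 18 19  R
143  R  R  R  R  R 15 17 16 16 17 17 16 17  9  2  2 14 17 18  R  R
144  R  R  R  5  4 15 17 17 16 17 17 16 17 10  2  2 13 16 18  R  R
145  R  R  R  5  4 10 14 16 16 19 17 16 17 10  2  2 10 16 15  R  R
146  R  R  7  5  4  9 11 13 15 18 18 16 17 11  4  3 11 16  R  R  R
147  R  R  9  5  4 11 11 11 12 13 15 16 17  R  R  5  9 13  R  R  R
148  R 12 10  6  4  9 12 13 12  9 11 14 15 11  R  R  R  R  R  R  R
149 10 11 11  7  4  5  9 12 11 10 12  9  8  8  R  R  R  R  R  R  R
150 11 11 11  8  6  5  4  7  8 10  9  6  4  5  R  R  R  R  R  R  R
151 10 10 10  9  8  6  5  4  5  5  4  5  5  5  R  R  R  R  R  R  R
152  9  9 10 10  9  8  7  7  7  6  5  6  7  R  R  R  R  R  R  R  R
153 10  8 10 10 10  9 10  8  7  7  7  8 10  7  R  R  R  R  R  R  R
cutter_blue [([513.0, -349.0, 51.0], 0.44), ([515.0, -40.0, 111.0], 0.31)]
collet_mouth [([514.0, -40.0, 113.0], 0.57)]h.py:22: RuntimeWarning: invalid value encountered in scalar divide
  y,x=np.mgrid[v0:v1,u0:u1];u,v=(w*x).sum()/w.sum(),(w*y).sum()/w.sum()
```

Call:
{"method": "move_arm", "body": {
  "deltas": [
    [[0.02, -0.06, 0.1], 0, -0.3],
    [[0.04, -0.13, 0.21], 0, -0.3],
    [[0.04, -0.13, 0.21], 0, -0.3],
    [[0.04, -0.13, 0.21], 0, -0.3],
    [[0.7, -2.1, 3.6], 0, -0.3],
    [[1.1, -3.4, 5.8], 0, -0.3],
    [[1.3, -4.0, 8], 0, -0.3],
    [[1.3, -4.0, 10], 0, -0.3]
  ]
}}

```text
time_s: 9.05
ee_pos: [546.6, -100.8, 250.4]
orientation: [-0.0, 0.589, 0.808, 0.0]
force: [0.2, 0.6, -0.4]
grip_width: 32.8
gripper_force: 0.0
```

```bash
python3 - <<'E'
from h import *
s=robot.grab_frame("scene");cv2.imwrite("pics/s6.png",s);t=robot.grab_frame("top");cv2.imwrite("pics/t6.png",t)
print(np.round(robot.observe()["ee_pos"],1),robot.observe()["force"])
u,v=198,140
p=s[v-22:v+16,u-12:u+24].astype(int)
for y,row in enumerate(p): print(v-22+y,' '.join(('B' if b-max(g_,r_)>20 else 'G' if g_-max(b,r_)>12 else 'R' if r_-max(g_,b)>25 else '%d'%((b+g_+r_)//3//10)).rjust(2) for b,g_,r_ in row))
for c in("scene","top"):
  print([(np.round(d["point"]).tolist(),round(d["conf"],2)) for d in robot.find_in(c,"cutter_blue")][:3])
for d in range(26,36,2):
    M=np.array([529,-47.5,145.5]);a=np.array([.1638,-.504,.848]);print(d,px("scene",M+(41-d)*a).round(1),px("scene",M+(65-d)*a).round(1))
E
```

```text
[ 547.6 -100.   251.8] [ 0.43114479  0.46511091 -0.04723147]
118 20 20  R  R  R  R  R  R  R  R  R  R  R  R  R  R  R  R  R  R 10 14 16  R  R  R  R  R  R  R  R  R  R  R  R  R
119 14 16  R  R  R  R  R  R  R  R  R 22 22  R  R  R  R  R  R  R  R  R  R  R  R  R  R  R  R  R  R  R  R  R  R  R
120 13 14  R  R  R  R  R  R  R  R  R  R  R  R  R  R  R  R  R  R  R  R  R  R  R  R  R  R  R  R  R  R  R  R  R  R
121 11  8  8  R  R  R  R  R  R  R  R  R  R  R  R  R  R  R  R  R  R  R  R  R  R  R  R  R  R  R  R  R  R  R  R  R
122 10  5  3  R  R 14 17  R  R  R  R  R  R  R  R  R  R  R  R  R  R  R  R  R  R  R  R  R  R  R  R  R  R  R  R  R
123 13  8  5  8 12 14 15  R  R  R 11 14 13  R  R  R  R  R  R  R  R  R  R  R  R  R  R  R  R  R  R  R  R  R  R  R
124 15 11 10 10 13 14 15  R  R  R 12 14 13  R  R  R  R  R  R  R  R  R  R  R  R  R  R  R  R  R  R  R  R  R  R  R
125 13 14 14 12 10 10 12  R  R  R 13 14 13  R  R  R  R  R  R  R  R  R  R  R  R  R  R 15  R  R  R  R  R  R  R  R
126 13 15 15 11  6  3  6  R  R  R  R 13 13  R  R  R  R  R  R  R  R  R  R  R  R  R 11 15 15 14  R  R  R  R  R  R
127 14 13 13 10  7  5  5 16  R 
[... 2706 characters left out ...]
 4  4  5  5  R  R  R  R  R  R  R  R  R  R  R  R  R  R  R  R  R
152  R  R  R 23 24 18  9 10 10  9  7  7  7  7  6  5  5  8  R  R  R  R  R  R  R  R  R  R  R  R  R  R  R  R  R  R
153  R  R 23 24 24 18  8 10  9 10  9 10  8  7  7  7  8 12  9  R  R  R  R  R  R  R  R  R  R  R  R  R  R  R  R  R
154  R 22 24 24 22 12  6  8  9  9 10 10  9  9  9 10 12 11  G  9  R  R  R  R  R  R  R  R  R  R  R  R  R  R  R  R
155  R 23 23 24  R  8  5  7  8  8  9 10  9  9  9 11 12 11  G  G  6  R  R  R  R  R  R  R  R  R  R  R  R  R  R  R
[([514.0, -349.0, 54.0], 0.36)]
[]
26 [200.4 144.2] [203.2 138.4]
28 [200.2 144.7] [203.  138.9]
30 [199.9 145.2] [202.8 139.4]
32 [199.7 145.6] [202.5 139.9]
34 [199.5 146.1] [202.3 140.4]
```

Call:
{"method": "move_arm", "body": {
  "deltas": [
    [[-0.9, 2.9, -2], 8.5, 0.6],
    [[-1.87, 5.73, -4], 17, 0.6],
    [[-1.87, 5.73, -5], 25.5, 0.6],
    [[-1.87, 5.73, -5.2], 35, 0.6],
    [[-1.87, 5.73, -5.2], 35, 0.6],
    [[-1.87, 5.73, -5.2], 35, 0.6]
  ]
}}

```text
time_s: 9.85
ee_pos: [527.3, -42.7, 196.9]
orientation: [-0.001, 0.319, 0.948, 0.0]
force: [-0.1, -0.4, 0.2]
grip_width: 73.0
gripper_force: 0.0
```

```bash
python3 - <<'E'
from h import *
for i in range(3):
    o=robot.observe();print(np.round(o["ee_pos"],1),np.round(o["orientation"],3));robot.grab_frame("scene")
print(np.round(o["q"],2))
E
```

```text
[527.3 -42.7 196.9] [-0.001  0.319  0.948  0.   ]
[527.5 -42.8 197.3] [-0.     0.319  0.948  0.   ]
[527.7 -42.8 197.5] [-0.     0.319  0.948  0.   ]
[ 0.45  0.46 -0.66  2.04  0.4   0.77  0.47]
```

Call:
{"method": "move_arm", "body": {
  "deltas": [
    [[0.1, 0, -3], 0, 0.6],
    [[0.1, 0, -5.5], 0, 0.6],
    [[0.1, 0, -7.0], 0, 0.6],
    [[0.1, 0, -7.65], 0, 0.6],
    [[0.1, 0, -7.65], 0, 0.6]
  ]
}}

```text
time_s: 10.5
ee_pos: [528.5, -42.7, 120.9]
orientation: [-0.0, 0.318, 0.948, -0.0]
force: [-0.1, -0.8, 0.0]
grip_width: 74.4
gripper_force: 0.0
```

Call:
{"method": "move_arm", "body": {
  "deltas": [
    [[0, 0, 0], 0, -1],
    [[0, 0, 0], 0, -1],
    [[0, 0, 0], 0, -1],
    [[0, 0, 0], 0, -1]
  ]
}}

```text
time_s: 10.9
ee_pos: [529.0, -42.9, 121.7]
orientation: [0.0, 0.318, 0.948, 0.0]
force: [0.5, 0.7, -0.3]
grip_width: 46.7
gripper_force: 0.0
```

Call:
{"method": "move_arm", "body": {
  "deltas": [
    [[0, 0, 0], 0, -1],
    [[0, 0, 0], 0, -1],
    [[0, 0, 0], 0, -1]
  ]
}}

```text
time_s: 11.2
ee_pos: [528.0, -44.0, 121.4]
orientation: [-0.0, 0.318, 0.948, -0.001]
force: [-2.8, -4.0, 6.4]
grip_width: 36.1
gripper_force: 29.2
```

Call:
{"method": "move_arm", "body": {
  "deltas": [
    [[0, 0, 0], -8, -1],
    [[0, 0, 0], -16, -1],
    [[0, 0, 0], -24, -1],
    [[0, 0, 0], -32, -1]
  ]
}}

```text
time_s: 11.6
ee_pos: [527.5, -44.2, 121.1]
orientation: [-0.0, 0.569, 0.822, -0.001]
force: [-2.9, -5.2, 3.9]
grip_width: 33.9
gripper_force: 30.0
```

```bash
python3 - <<'E'
from h import *
o=robot.observe();print({k:np.round(o[k],2) for k in("ee_pos","orientation","force","wrist_torque","grip_width","q")})
s=robot.grab_frame("scene");cv2.imwrite("pics/s7.png",s)
E
```

```text
{'ee_pos': array([527.53, -44.24, 121.08]), 'orientation': array([-0.  ,  0.57,  0.82, -0.  ]), 'force': array([-2.89, -5.17,  3.95]), 'wrist_torque': array([-1.24,  0.79,  0.47]), 'grip_width': np.float64(33.88), 'q': array([ 0.26,  0.54, -0.41,  2.11,  0.39,  0.57, -0.07])}
```

Call:
{"method": "move_arm", "body": {
  "deltas": [
    [[0, 0, 0], -8, -1],
    [[0, 0, 0], -16, -1],
    [[0, 0, 0], -24, -1],
    [[0, 0, 0], -32, -1],
    [[0, 0, 0], -38, -1],
    [[0, 0, 0], -38, -1]
  ]
}}

```text
time_s: 12.25
ee_pos: [527.1, -43.8, 121.1]
orientation: [-0.0, 0.805, 0.593, -0.002]
force: [-3.4, -4.0, 3.5]
grip_width: 36.4
gripper_force: 31.6
```

```bash
cat > st.py <<'E'
from h import *
import sys
o=robot.observe()
for k in("time_s","ee_pos","orientation","force","wrist_torque","grip_width"):print(k,np.round(o[k],2))
if len(sys.argv)>1:
  cv2.imwrite(f"pics/{sys.argv[1]}.png",robot.grab_frame("scene"));cv2.imwrite(f"pics/{sys.argv[1]}t.png",robot.grab_frame("top"))
E
python3 st.py
```

```text
time_s 12.25
ee_pos [527.11 -43.84 121.11]
orientation [-0.    0.8   0.59 -0.  ]
force [-3.42 -4.02  3.53]
wrist_torque [-1.02  1.22  0.27]
grip_width 36.4
```

Call:
{"method": "move_arm", "body": {
  "deltas": [
    [[0, 0, 0], 0, 0.2],
    [[0, 0, 0], 0, 0.2],
    [[0, 0, 0], 0, 0.2],
    [[0, 0, 0], 8, 0.2],
    [[0, 0, 0], 16, 0.2],
    [[0, 0, 0], 24, 0.2],
    [[0, 0, 0], 32, 0.2],
    [[0, 0, 0], 40, 0.2]
  ]
}}

```text
time_s: 13.05
ee_pos: [529.1, -42.5, 121.4]
orientation: [0.0, 0.55, 0.835, 0.0]
force: [-0.0, 1.1, -0.0]
grip_width: 55.9
gripper_force: 0.0
```

Call:
{"method": "move_arm", "body": {
  "deltas": [
    [[0, 0, 0], 8, 0.2],
    [[0, 0, 0], 16, 0.2],
    [[0, 0, 0], 24, 0.2],
    [[0, 0, 0], 30, 0.2],
    [[0, 0, 0], 30, -1],
    [[0, 0, 0], 30, -1],
    [[0, 0, 0], 30, -1],
    [[0, 0, 0], 30, -1]
  ]
}}

```text
time_s: 13.85
ee_pos: [527.9, -43.8, 121.1]
orientation: [-0.0, 0.319, 0.948, -0.001]
force: [-1.9, -4.6, 1.7]
grip_width: 36.5
gripper_force: 29.2
```

```bash
python3 st.py s8
```

```text
time_s 13.85
ee_pos [527.93 -43.82 121.13]
orientation [-0.    0.32  0.95 -0.  ]
force [-1.92 -4.56  1.69]
wrist_torque [-0.87  0.4  -0.06]
grip_width 36.52
```

Second swing.

Call:
{"method": "move_arm", "body": {
  "deltas": [
    [[0, 0, 0], -8, -1],
    [[0, 0, 0], -16, -1],
    [[0, 0, 0], -24, -1],
    [[0, 0, 0], -32, -1],
    [[0, 0, 0], -40, -1]
  ]
}}

```text
time_s: 14.45
ee_pos: [527.2, -43.6, 120.9]
orientation: [-0.001, 0.625, 0.781, -0.002]
force: [-2.5, -1.6, -2.9]
grip_width: 33.8
gripper_force: 30.0
```

```bash
python3 st.py
```

```text
time_s 14.45
ee_pos [527.23 -43.62 120.9 ]
orientation [-0.    0.63  0.78 -0.  ]
force [-2.46 -1.56 -2.9 ]
wrist_torque [-0.85  1.18  0.71]
grip_width 33.8
```

Call:
{"method": "move_arm", "body": {
  "deltas": [
    [[0, 0, 0], -8, -1],
    [[0, 0, 0], -16, -1],
    [[0, 0, 0], -24, -1],
    [[0, 0, 0], -30, -1],
    [[0, 0, 0], -30, -1]
  ]
}}

```text
time_s: 14.95
ee_pos: [527.1, -43.6, 121.1]
orientation: [-0.0, 0.805, 0.593, -0.002]
force: [-3.2, -4.2, 2.0]
grip_width: 36.1
gripper_force: 31.6
```

```bash
python3 st.py
```

```text
time_s 14.95
ee_pos [527.13 -43.59 121.1 ]
orientation [-0.    0.81  0.59 -0.  ]
force [-3.18 -4.25  2.05]
wrist_torque [-1.06  1.33  0.37]
grip_width 36.06
```

Call:
{"method": "move_arm", "body": {
  "deltas": [
    [[0, 0, 0], 0, 0.2],
    [[0, 0, 0], 0, 0.2],
    [[0, 0, 0], 0, 0.2],
    [[0, 0, 0], 8, 0.2],
    [[0, 0, 0], 16, 0.2],
    [[0, 0, 0], 24, 0.2],
    [[0, 0, 0], 32, 0.2],
    [[0, 0, 0], 40, 0.2]
  ]
}}

```text
time_s: 15.75
ee_pos: [529.2, -42.4, 121.4]
orientation: [0.0, 0.55, 0.835, 0.0]
force: [0.5, 0.8, -0.3]
grip_width: 55.7
gripper_force: 0.0
```

Call:
{"method": "move_arm", "body": {
  "deltas": [
    [[0, 0, 0], 8, 0.2],
    [[0, 0, 0], 16, 0.2],
    [[0, 0, 0], 24, 0.2],
    [[0, 0, 0], 30, 0.2],
    [[0, 0, 0], 30, -1],
    [[0, 0, 0], 30, -1],
    [[0, 0, 0], 30, -1],
    [[0, 0, 0], 30, -1]
  ]
}}

```text
time_s: 16.55
ee_pos: [527.9, -43.9, 121.1]
orientation: [-0.0, 0.319, 0.948, -0.001]
force: [-3.6, -5.0, 2.2]
grip_width: 35.9
gripper_force: 29.2
```

Call:
{"method": "move_arm", "body": {
  "deltas": [
    [[0, 0, 0], -8, -1],
    [[0, 0, 0], -16, -1],
    [[0, 0, 0], -24, -1]
  ]
}}

```text
time_s: 16.85
ee_pos: [527.8, -44.5, 121.1]
orientation: [-0.0, 0.511, 0.86, -0.001]
force: [-3.0, -9.8, 3.2]
grip_width: 34.1
gripper_force: 30.0
```

```bash
python3 st.py
```

```text
time_s 16.85
ee_pos [527.78 -44.47 121.11]
orientation [-0.    0.51  0.86 -0.  ]
force [-2.99 -9.75  3.21]
wrist_torque [-2.15  0.4   0.42]
grip_width 34.09
```

Call:
{"method": "move_arm", "body": {
  "deltas": [
    [[0, 0, 0], -8, -1],
    [[0, 0, 0], -16, -1],
    [[0, 0, 0], -24, -1]
  ]
}}

```text
time_s: 17.15
ee_pos: [527.2, -43.2, 120.9]
orientation: [-0.001, 0.678, 0.735, -0.001]
force: [-2.9, -0.8, -1.6]
grip_width: 34.5
gripper_force: 30.0
```

```bash
python3 st.py
```

```text
time_s 17.15
ee_pos [527.2  -43.21 120.91]
orientation [-0.    0.68  0.74 -0.  ]
force [-2.88 -0.84 -1.57]
wrist_torque [-0.37  1.14  0.75]
grip_width 34.49
```

Call:
{"method": "move_arm", "body": {
  "deltas": [
    [[0, 0, 0], -8, -1],
    [[0, 0, 0], -16, -1],
    [[0, 0, 0], -22, -1],
    [[0, 0, 0], -22, -1]
  ]
}}

```text
time_s: 17.55
ee_pos: [527.2, -43.6, 121.1]
orientation: [-0.0, 0.805, 0.593, -0.002]
force: [-2.7, -5.0, 2.5]
grip_width: 36.8
gripper_force: 32.1
```

```bash
python3 st.py
```

```text
time_s 17.55
ee_pos [527.16 -43.61 121.08]
orientation [-0.    0.81  0.59 -0.  ]
force [-2.72 -5.03  2.52]
wrist_torque [-1.17  1.34  0.51]
grip_width 36.77
```

Call:
{"method": "move_arm", "body": {
  "deltas": [
    [[0, 0, 0], 0, 0.2],
    [[0, 0, 0], 0, 0.2],
    [[0, 0, 0], 0, 0.2],
    [[0, 0, 4], 8, 0.2],
    [[0, 0, 8], 16, 0.2],
    [[0, -5, 9], 24, 0.2],
    [[0, -10, 9], 32, 0.2],
    [[0, -14, 9], 40, 0.2]
  ]
}}

```text
time_s: 18.35
ee_pos: [529.2, -185.2, 212.2]
orientation: [0.001, 0.55, 0.835, 0.0]
force: [0.2, 0.1, 0.1]
grip_width: 55.7
gripper_force: 0.0
```

```bash
python3 st.py s9; cat > cmp.py <<'E'
from h import *
import sys
c,u,v=sys.argv[1],int(sys.argv[2]),int(sys.argv[3])
for n in sys.argv[4:]:
    s=cv2.imread(f"pics/{n}.png").astype(int);print(n)
    for y in range(v-7,v+12):print(y,' '.join(('B' if b-max(g,r)>25 else 'G' if g-max(b,r)>12 else 'R' if r-max(g,b)>25 else '%d'%((b+g+r)//30)).rjust(2) for b,g,r in s[y,u-9:u+12]))
E
python3 cmp.py scene 198 147 s6 s9; python3 cmp.py top 154 186 t2 s9t
```

```text
time_s 18.35
ee_pos [ 529.18 -185.17  212.21]
orientation [0.   0.55 0.84 0.  ]
force [0.16 0.07 0.07]
wrist_torque [ 0.01 -0.14  0.01]
grip_width 55.71
s6
140  R  R  R  R  R  R  R  R  R  R  R  R  R  R  R  6  7  R  R  R  R
141  R  R  R  R  R  R  R  R  R  R  R  R  R  R  6  6  6  9  R  R  R
142  R  R  R  R  R  R  R  R  R  R  R  R  R  9  8  6  9  7  R  R  R
143  R  R  R  R  R  R  R  R 14 10  R  R  7 10  9  6 12  R  R  R  R
144  R  R  R  R  R  5  8  8 17 13  6  7  9 11  8  6  9  R  R  R  R
145  R  R  R  R  R  6  6  6 10 11  9  B  B 13 10  R  R  R  R  R  R
146  R  R  R  R  8  5  4  8 11 12 10  B  B  B  4  R  R  R  R  R  R
147  R  R  R  R 10  5  4 11 11 11 13  B  B  B  6  R  R  R  R  R  R
148  R  R  R 12  9  6  4  9 12 13 12 11 11  9  6  5  R  R  R  R  R
149  R  R  R 11 11  7  5  5  9 12 11 10 13  8  4  5  R  R  R  R  R
150  R  R 11 11 11  8  6  5  4  7  8 10  9  6  5  5  R  R  R  R  R
151  R  R 13 10 10  9  8  7  5  4  5  5  4  4  5  5  R  R  R  R  R
152 23 24 18  9 10 10  9  7  7  7  7  6  5  5  8  R  R  R  R  R  R
153 24 24 18  8 10  9 10  9 10  8  7  7  7  8 12  9  R  R  R  R  R
154 24
[... 3457 characters left out ...]
  R  R  R  R  R  R  R  R  R  R
188  R  R  R  R  R  R  R  R  R  R  R  R  R  R  R  R  R  R  R  R  R
189  R  R  R  R  R  R  R  R  R  R  R  R  R  R  R  R  R  R  R  R  R
190  R  R  R  R  R  R  R  R  R  R  R  R  R  R  R  R  R  R  R  R  R
191  R  R  R  R  R  R  R  R  R  R  R  R  R  R  R  R  R  R  R  R  R
192  R  R  R  R  R  R  R  R  R  R  R  R  R  R  R  R  R  R  R  R  R
193  R  R  R  R  R  R  R  R  R  R  R  R  R  R  R  R  R  R  R  R  R
194  R  R  R  R  R  R  R  R  R  R  R  R  R  R  R  R  R  R  R  R  R
195  R  R  R  R  R  R  R  R  R  R  R  R  R  R  R  R  R  R  R  R  R
196  R  R  R  R  R  R  R  R  R  R  R  R  R  R  R  R  R  R  R  R  R
197  R  R  R  R  R  R  R  R  R  R  R  R  R  R  R  R  R  R  R  R  R
```

```bash
python3 - <<'E'
from h import *
M=np.array([530.5,-49,148]);az=np.radians(-72);t=np.radians(32)
a=np.array([np.sin(t)*np.cos(az),np.sin(t)*np.sin(az),np.cos(t)]);u=np.array([-np.sin(az),np.cos(az),0]);w=np.cross(a,u)
f=lambda th,r,s:M+s*a+r*(np.cos(th)*u+np.sin(th)*w)
best=min(((np.linalg.norm(px("scene",f(th,r,-2))-[197.2,143.6])+np.linalg.norm(px("top",f(th,r,-2))-[149,187.6]),th,r) for th in np.radians(np.arange(0,360,5)) for r in(12,14,16)));print(best,np.degrees(best[1]))
r,th=best[2],best[1]
for d in(60,80,100,110,120,130,140,160,180):print(d,px("scene",f(th-np.radians(d),r,-2)).round(1),px("scene",f(th-np.radians(d),17,-8)).round(1))
E
```

```text
(np.float64(1.1164535295848597), np.float64(1.3962634015954636), 14) 80.0
60 [201.6 144.9] [201.5 145.7]
80 [202.9 146. ] [203.  147.1]
100 [203.7 147.3] [204.  148.7]
110 [203.9 148. ] [204.2 149.5]
120 [204.  148.7] [204.3 150.3]
130 [203.9 149.3] [204.2 151.1]
140 [203.6 149.9] [203.9 151.8]
160 [202.8 150.8] [202.9 152.9]
180 [201.5 151.3] [201.3 153.6]
```

Call:
{"method": "move_arm", "body": {
  "deltas": [
    [[0, 5, 0], 8, 0.2],
    [[0, 10, 0], 16, 0.2],
    [[0, 14, 0], 22, 0.2],
    [[0, 14, 0], 22, 0.2],
    [[0, 14, -3], 22, 0.2],
    [[0, 14, -6.5], 22, 0.2],
    [[0, 14, -9], 22, 0.2],
    [[0, 14, -9], 22, 0.2]
  ]
}}

```text
time_s: 19.25
ee_pos: [527.1, -42.5, 118.7]
orientation: [-0.002, 0.383, 0.924, -0.001]
force: [-0.3, 0.6, 0.8]
grip_width: 55.7
gripper_force: 0.0
```

Call:
{"method": "move_arm", "body": {
  "deltas": [
    [[0, 0, 0], 0, -1],
    [[0, 0, 0], 0, -1],
    [[0, 0, 0], 0, -1],
    [[0, 0, 0], 0, -1],
    [[0, 0, 0], 0, -1]
  ]
}}

```text
time_s: 19.75
ee_pos: [528.0, -44.2, 122.4]
orientation: [0.0, 0.384, 0.923, -0.001]
force: [-4.0, -3.0, 4.2]
grip_width: 35.5
gripper_force: 30.0
```

```bash
python3 st.py
```

```text
time_s 19.75
ee_pos [528.04 -44.23 122.41]
orientation [ 0.    0.38  0.92 -0.  ]
force [-4.   -3.05  4.2 ]
wrist_torque [-0.77  0.66 -0.08]
grip_width 35.5
```

Call:
{"method": "move_arm", "body": {
  "deltas": [
    [[0, 0, 0], -7, -1],
    [[0, 0, 0], -14, -1],
    [[0, 0, 0], -21, -1]
  ]
}}

```text
time_s: 20.05
ee_pos: [527.8, -44.6, 122.2]
orientation: [0.0, 0.547, 0.837, -0.001]
force: [-4.0, -8.4, 4.8]
grip_width: 34.0
gripper_force: 30.0
```

```bash
python3 st.py
```

```text
time_s 20.05
ee_pos [527.8  -44.58 122.24]
orientation [ 0.    0.55  0.84 -0.  ]
force [-4.03 -8.44  4.83]
wrist_torque [-1.85  0.75  0.53]
grip_width 34.03
```

Call:
{"method": "move_arm", "body": {
  "deltas": [
    [[0, 0, 0], -7, -1],
    [[0, 0, 0], -14, -1],
    [[0, 0, 0], -21, -1],
    [[0, 0, 0], -28, -1]
  ]
}}

```text
time_s: 20.45
ee_pos: [527.4, -43.2, 122.1]
orientation: [-0.0, 0.733, 0.68, -0.001]
force: [-3.8, 0.8, -0.1]
grip_width: 35.1
gripper_force: 30.0
```

```bash
python3 st.py
```

```text
time_s 20.45
ee_pos [527.38 -43.2  122.05]
orientation [-0.    0.73  0.68 -0.  ]
force [-3.81  0.82 -0.06]
wrist_torque [0.02 0.95 0.81]
grip_width 35.15
```

Call:
{"method": "move_arm", "body": {
  "deltas": [
    [[0, 0, 0], 0, 0.2],
    [[0, 0, 0], 0, 0.2],
    [[0, 0, 0], 0, 0.2],
    [[0, 0, 4], 8, 0.2],
    [[0, 0, 8], 16, 0.2],
    [[0, -5, 9], 24, 0.2],
    [[0, -10, 9], 28, 0.2],
    [[0, -14, 9], 28, 0.2]
  ]
}}

```text
time_s: 21.25
ee_pos: [529.0, -185.9, 212.3]
orientation: [0.001, 0.544, 0.839, 0.0]
force: [0.5, -0.1, 1.3]
grip_width: 55.6
gripper_force: 0.0
```

```bash
python3 st.py s10; python3 - <<'E'
import cv2
A=[cv2.imread(f"pics/{n}.png").astype(int) for n in("s9","s10")]
for s in A:
    print()
    for y in range(141,156):print(y,' '.join('%3d'%(p.sum()//3) for p in s[y,192:208]))
E
```

```text
time_s 21.25
ee_pos [ 529.01 -185.86  212.27]
orientation [0.   0.54 0.84 0.  ]
force [ 0.5  -0.1   1.28]
wrist_torque [-0.08 -0.17 -0.01]
grip_width 55.57

141  84  81  69  68  68  67  68  65  67  86  68  68  59  47 123 168
142  66  67  67  68  65  68  69  74  70  57  66 107  84  45  94 158
143  65  67  67  74  82  75  75  93  74  81  83 119  95  50  37 128
144  64  65  68  81  84  67  70  93  85  96  79  76  71  53  43  87
145  67  75  75  58  47  88 103  97  83  73  73  71  67  52  45  45
146 105  97  67  48  52 131 135 124 103  90  76 114  91  52  48  49
147 133 107  69  60  86 132 124 133 122 149 101 151 124  57  47  50
148 119  97  88  97 101 132 130 126 116 167 116 115 110  63  47  47
149 115 123  95 100 104 110 133 122 117 100  64  51  70  87  65  46
150 111 117  88  68 103  91  84  87 111  76  50  60  60 116  85  45
151  97  98  83  78  77  73  55  52  44  45  57  60  68 117  83  47
152  96  90  97 100  89  81  70  65  53  57  70 116 106 110  76  46
153  88  89 102 104  97  97  85  75  71  84  99 154 115  86  65  47
154  59  84 102 105  93  89  97  97  97 104 117 111  98  93
[... 397 characters left out ...]
  66  67  54  46  46
146 121 102  74  53  58 115 127 124 111  95  68  69  70  53  49  49
147 124  97  94  76  95 138 125 132 129 148 100  73  81  59  46  48
148 108  94  97  89 111 136 131 130 116 161 112  89 118  77  47  49
149 114 120  93  79  96 106 127 129 114  93  63  98 125 104  62  45
150 104 117  86  62  89  96  81  98 103  63  51  61  66 115  82  46
151  88  95  88  76  74  92  69  43  47  50  57  59  52 111  83  46
152  94 100  91  96  89  81  67  55  58  68  70 116  86 101  78  46
153  89  92  93 102 100  89  83  77  82  80  95 155 117  87  64  47
154  62  77  92 105  90  84  84  99 102  97 112 111  98  93  64  46
155  57  70  87  94  88  88  87 102  95 101 106 106 104  93  64  46
```

Call:
{"method": "move_arm", "body": {
  "deltas": [
    [[0, 5, 0], 8, 0.2],
    [[0, 10, 0], 16, 0.2],
    [[0, 14, 0], 24, 0.2],
    [[0, 14, 0], 28, 0.2],
    [[0, 14, -3], 28, 0.2],
    [[0, 14, -6.5], 28, 0.2],
    [[0, 14, -9], 28, 0.2],
    [[0, 14, -9], 28, 0.2]
  ]
}}

```text
time_s: 22.15
ee_pos: [527.6, -42.1, 119.0]
orientation: [-0.002, 0.325, 0.946, -0.0]
force: [0.3, 0.1, 0.9]
grip_width: 56.2
gripper_force: 0.0
```

Call:
{"method": "move_arm", "body": {
  "deltas": [
    [[0, 0, 0], 0, -1],
    [[0, 0, 0], 0, -1],
    [[0, 0, 0], 0, -1],
    [[0, 0, 0], 0, -1],
    [[0, 0, 0], 0, -1]
  ]
}}

```text
time_s: 22.65
ee_pos: [528.2, -44.2, 122.4]
orientation: [0.0, 0.326, 0.945, -0.001]
force: [-3.5, -3.8, 5.6]
grip_width: 35.8
gripper_force: 29.6
```

Call:
{"method": "move_arm", "body": {
  "deltas": [
    [[0, 0, 0], -7, -1],
    [[0, 0, 0], -14, -1],
    [[0, 0, 0], -21, -1],
    [[0, 0, 0], -28, -1]
  ]
}}

```text
time_s: 23.05
ee_pos: [528.2, -45.3, 122.3]
orientation: [0.001, 0.547, 0.837, -0.001]
force: [-3.8, -6.1, 2.9]
grip_width: 33.9
gripper_force: 30.0
```

```bash
python3 st.py
```

```text
time_s 23.05
ee_pos [528.19 -45.3  122.26]
orientation [ 0.    0.55  0.84 -0.  ]
force [-3.84 -6.06  2.94]
wrist_torque [-1.05  0.74  0.39]
grip_width 33.94
```

Call:
{"method": "move_arm", "body": {
  "deltas": [
    [[0, 0, 0], -7, -1],
    [[0, 0, 0], -14, -1],
    [[0, 0, 0], -21, -1],
    [[0, 0, 0], -28, -1],
    [[0, 0, 0], -28, -1]
  ]
}}

```text
time_s: 23.55
ee_pos: [527.5, -43.3, 122.2]
orientation: [-0.0, 0.733, 0.681, -0.001]
force: [-4.4, -1.9, 4.5]
grip_width: 34.9
gripper_force: 30.0
```

```bash
python3 st.py
```

```text
time_s 23.55
ee_pos [527.45 -43.34 122.19]
orientation [-0.    0.73  0.68 -0.  ]
force [-4.45 -1.9   4.5 ]
wrist_torque [-0.59  1.34  0.22]
grip_width 34.88
```

Call:
{"method": "move_arm", "body": {
  "deltas": [
    [[0, 0, 0], 0, 0.2],
    [[0, 0, 0], 0, 0.2],
    [[0, 0, 0], 0, 0.2],
    [[0, 0, 4], 8, 0.2],
    [[0, 0, 8], 16, 0.2],
    [[0, -5, 9], 24, 0.2],
    [[0, -10, 9], 28, 0.2],
    [[0, -14, 9], 28, 0.2]
  ]
}}

```text
time_s: 24.35
ee_pos: [529.0, -185.6, 212.2]
orientation: [0.001, 0.544, 0.839, 0.0]
force: [1.6, -0.9, -0.4]
grip_width: 55.9
gripper_force: 0.0
```

```bash
python3 st.py s11; python3 - <<'E'
import cv2
s=cv2.imread("pics/s11.png").astype(int)
for y in range(138,156):print(y,' '.join('%3d'%(p.sum()//3) for p in s[y,192:208]))
E
```

```text
time_s 24.35
ee_pos [ 529.03 -185.55  212.21]
orientation [0.   0.54 0.84 0.  ]
force [ 1.64 -0.91 -0.43]
wrist_torque [-0.06 -0.12 -0.02]
grip_width 55.94
138  69  72  72  72  92 104 102 103 104 108 112 118 110  87 153 177
139 103 104 105 104 101 100  97  90  87  94  91 111 127 102 147 173
140 102 100  92  90  86  85  81  66  64  88  69  83 112  94 135 171
141  85  80  72  67  68  68  67  65  70 103  77  64  82  63  62 154
142  67  67  68  68  66  69  73  67  69  65  69  72  74  56  37 147
143  65  64  61  60  66  82  91  80  73  76  79  71  66  53  40 129
144  61  67  72  63  61  74  86  90  84  83  79  76  72  53  44  88
145  79  84  81  59  46  74  98  97  83  73  67  65  66  53  47  46
146 120 102  72  55  58 117 128 121 111  94  69  68  68  52  50  49
147 126  97  93  76  97 136 126 133 129 150 101  75  82  59  48  49
148 110  94  96  88 111 138 130 129 116 160 110  90 118  79  45  47
149 113 122  92  80  95 105 127 128 115  91  62  98 125 105  62  46
150 104 115  85  62  88  97  80  97 103  64  51  61  64 115  85  44
151  91  97  89  78  74  93  70  40  47  48  56  59  51 111  84  45
152  93 100  93  95  88  81  67  56  60  68  72 113  86 100  79  46
153  89  91  93 101 101  88  83  77  80  80  95 157 117  87  66  46
154  61  78  94 104  90  85  85  97 106  96 112 110  98  93  64  45
155  57  72  86  95  87  91  86 103  93 103 104 105 104  96  63  45
```

```bash
python3 -c "
from plant import robot
print(robot.sign_off())"
```

```text
the job is handed in; nothing more can be done
None
```

The blue cutter is in the collet with the nut tight, and I handed the job in at 24.4 s. It met firm resistance where the stop should be, and the nut's index mark did not move on the last turn. I could not read the exact distance to the stop or the jaw forces, and signing off returned no verdict.

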